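Stand the tool holder in its taper socket

TASK

The steel tool holder was left leaning in the tilted rest on the left of the bench. Lift it out and stand it upright in the bench socket that its taper fits, the larger of the two on the right, with the taper fully seated, and let go of it.

Things in the scene. Friction and masses are not known exactly. Their poses are not given: they have to be found in the camera images.
- tool_holder: Steel tool holder, round about its z axis, 113 mm long, about 0.35 kg. Origin: centre of the taper's small end; z runs to the nose. Taper z 0-50 mm, diameter 24 to 46; grooved flange z 52-65, diameter 60; darker cylindrical nose z 65-113, diameter 34: grip here. Starts in the rest, nose up, z leaning about 20 degrees from vertical, roughly towards the robot. Its turn about z is free.
- large_socket: Fixed grey bench socket, 62 mm high: round foot, diameter 80, 10 mm thick, and an upright conical sleeve open at the top, mouth 44 mm inside, 54 outside, narrowing downwards with the slope of the holder's taper. Origin: centre of its underside on the bench, z up. It may have changed places with the small socket.
- large_socket_seat (a point): Point on the large socket's axis, 16 mm above the bench, inside the sleeve: the holder's origin (small end of the taper) lies here, z up, when the taper is seated. The mouth is 46 mm above this point. The seated holder's flange underside stands about 6 mm above the mouth, 68 mm above the bench.
- small_socket: Fixed grey bench socket of the same shape but smaller, for another holder: 46 mm high, foot diameter 60, mouth 26 mm inside, 34 outside. The tool holder does not fit it. Origin: centre of its underside, z up. Sockets stand between the machine (its side at y = -0.17 m) and the sander, whose table's near corner is at x = 0.52, y = -0.46, top at 0.23 m: mind the gripper's long side.
- leaning_rest: Fixed dark rest: base plate 110 x 84 x 8 mm, straight-bored cup (outside 59, inside 51, length 58 mm) tipped 20 degrees to its own -x, roughly to the robot. Flange lies on the rim; taper has 2.5 mm play: pull 60 mm along the cup's axis. Origin: centre of underside, z up. Tall edging machine with forward levers stands between rest and sockets: cross at x about 0.36 m, fingertips 0.4 m up.
Things that resemble listed ones, but are neither listed nor needed, are in the scene too. What is shaped like the large_socket but yellow is not meant.

How it is judged (in metres and radians):
At the end, for the whole second after the job is handed in: The tool holder stands at rest in the large socket, taper down and released: its small end within 10 mm of the socket's axis and no more than 10 mm above its seated height, its axis within about 10 degrees of vertical (horizontal distance between tool_holder and large_socket_seat below 0.01 m and z of tool_holder in the frame of large_socket_seat below 0.01 m and angle between tool_holder's own z axis and vertical below 0.17 rad and linear speed of tool_holder below 0.02 m/s); the robot touches nothing.
It also fails if it takes over 58 s, if anything falls off the work surface, if the arm or the gripper's body presses on something with over 40 N, if the wrist force passes 120 N, or if a joint passes its speed limit or range.

ROBOT

A 6-joint arm with a two-finger parallel gripper is mounted at the origin on a cart in front of the work surface, level with it; the furniture and walls round the work are solid. World frame = base frame: x ahead of the robot, y to its left, z up, the work surface at z = 0. Lengths are in mm, angles in rad, forces in N, time in s.
With the tool pointing down it reaches from about 275 to 1000 mm from the base axis. Payload 8.4 kg.
Tool frame: the origin (TCP) lies at the centre of the arm's flange, where the gripper is bolted on; the fingertips stand 173 mm ahead of it and the grasp point (between the pads) lies 155 mm ahead of it; z points along the fingers, y is the direction in which the jaws open and shut (so a half turn about z gives the same grasp; the last joint's range is limited). The gripper opens to 85 mm and grips with 20 to 120 N. Pads are 22 mm wide; open, the fingers measure 114 mm over their backs; the gripper's body (76 mm by 85 mm) begins 54 mm behind the grasp point. The pads swing forward as they close: fully open they stand 13 mm farther back than shut.
Start: joints at [-1.321, 0.353, 1.633, -0, 1.155, -0.002], TCP at [155.716, -605.295, 404.681] pointing down, gripper open.
Joint ranges: [-2.63, 2.63], [-0.92, 2.1], [0.06, 2.66], [-1.3, 4.44], [0, 2.69], [-3.02, 3.02]. Speed limits (rad/s): [2.22, 2.22, 2.79, 3.14, 3.14, 3.14].

INTERFACE

Orientations are given as [roll, pitch, yaw] about the fixed x, y, z axes, in that order (R = Rz(yaw) Ry(pitch) Rx(roll)).
In Python, from rig import sense, grab_frame, camera_model, sign_off gives the robot as it stands. The module is installed in compiled form; this text tells all that it offers.
- The arm moves only by the tool step_arm, never from a script. Its argument "commands" is a list of rows, each a list of 3 entries, a list of its own where there are three numbers: the shift along the tool's x, y, z in mm, then the turn about the tool's z in rad, then the opening, from 0 (shut) to 1 (fully open). A call has 1 to 20 rows; each row shifts and turns the pose as measured when the row begins, along the tool's axes as they then stand; what a row does not reach is not made up. A row lasts 1/8 s, in which the tool goes at most 62.5 mm and 10.7 degrees, less where a joint would pass 70% of its speed; a pose out of reach is approached as far as the arm can. A call with a gripper value outside its range is refused whole. The fingers move at their own pace and stop on an object; "force" is the grip in N (left out, the last holds). Time passes only in rows, so rows that do not move let the fingers close. It gives the time, the measured TCP pose, the force and the opening at its end, in the units of the state.
- sense(): the state, without advancing time (a new reading comes with each control period).
- grab_frame(name): name is "side" or "top" or "wrist"; returns the picture (384x512x3 uint8, blue, green, red); there is no depth.
- camera_model(name): a dict with "fx", "fy", "cx", "cy" (pixels), "R" (3x3) and "t" (3): a world point X has camera coordinates R X + t. Camera axes: x right, y down, z forward; pixel columns grow to the right and rows downward; lengths in mm; the calibration is good to about 2 mm. A picture is of the moment at which its call begins: read the wrist's pose just before it. camera_model takes no time and is no camera call; for the wrist camera it gives the pose at the moment of the call.
- sign_off(): hands the job in, once; it reports no verdict.
The state is a dict: "clock": time; "qpos": joint angles; "qvel": joint speeds; "joint_efforts": joint torques, N m; "eef_pos": TCP position; "tcp_rot": TCP orientation; "contact_force": force on the tool from outside, world axes, zero at the start; "wrist_torque": the same for the moment, N m; "opening": opening from 0.0 (shut) to 1.0 (fully open).
Only numpy, scipy, OpenCV 4.12 (cv2) and the standard library are available. Lean on these libraries where they do the work, as an engineer would, in place of code of your own. Each camera call takes 0.05 s, during which the arm holds its last target. There are 200 camera calls.

## Working session

There is one attempt and no reset: what is moved stays moved. The work goes in short steps, Python scripts to look and compute and a tool call to move; the robot and the scene stay as the last step left them, time stands still between calls to the robot, and variables do not carry over. Pictures are saved under pics/ and viewed, about 8 in all and at most 12, crops included, and the job is handed in when it is done.

Besides the shell and the picture viewer there is one more tool, called after "Call:" as name(argument=value, ...) on one line, values as JSON. step_arm: Moves the arm, as the interface text tells. Its arguments: {"type":"object","properties":{"commands":{"type":"array","items":{"type":"array"}},"force":{"type":"number"}},"required":["commands"]}

```bash
mkdir -p pics; python3 - <<'E'
from rig import *
import cv2
s=sense(); print(s)
for n in("side","top","wrist"):
    m=camera_model(n); print(n,m)
    cv2.imwrite(f"pics/{n}0.png",grab_frame(n))
E
python3 - <<'E'
import cv2,numpy as np
a=cv2.imread('pics/side0.png');b=cv2.imread('pics/top0.png')
for n,i in(('a',a),('b',b)): cv2.imwrite(f'pics/{n}.png',cv2.resize(i,(800,600),interpolation=cv2.INTER_CUBIC))
E
```

```text
{'clock': 0.0, 'qpos': array([-1.32137154e+00,  3.53628417e-01,  1.63417782e+00, -1.47833796e-05,
        1.15520046e+00, -2.38205620e-03]), 'qvel': array([-0.00056244,  0.00081118, -0.00039979, -0.00024149, -0.0012676 ,
       -0.00049076]), 'joint_efforts': array([ 2.02737894e-03, -6.05245829e+01, -3.42061579e+01,  3.08174981e-05,
        9.25484608e-03, -4.36365482e-06]), 'eef_pos': array([ 155.66685679, -605.03962302,  403.95514267]), 'tcp_rot': array([-3.14017858e+00,  1.01481382e-05,  2.51812833e-01]), 'contact_force': array([ 0.33209247,  0.09466512, -0.12989446]), 'wrist_torque': array([0.01991896, 0.00638804, 0.00676498]), 'opening': 0.9974554326029618}
side {'fx': 351.433434149665, 'fy': 351.433434149665, 'cx': 259.83883046379646, 'cy': 199.2935553430924, 'R': array([[-9.92065245e-01, -1.25721404e-01, -8.23919783e-04],
       [-8.56109401e-02,  6.80324601e-01, -7.27893677e-01],
       [ 9.20723481e-02, -7.22047482e-01, -6.85689519e-01]]), 't': array([ 496.58118136,   74.36906372, 1331.56192307])}
top {'fx': 349.49317921634537, 'fy': 349.49317921634537, 'cx': 254.85669082514988, 'cy': 191.20860580442067, 'R': array([[-0.00678502, -0.99991287, -0.01132295],
       [-0.99386981,  0.00799268, -0.11026746],
       [ 0.11034835,  0.01050537, -0.99383745]]), 't': array([   2.69898232,  511.85145769, 1100.20695611])}
wrist {'fx': 329.73827863878, 'fy': 329.73827863878, 'cx': 251.61211299748507, 'cy': 190.33395133779868, 'R': array([[ 2.48772760e-01, -9.68561878e-01, -4.57278340e-05],
       [-9.20785071e-01, -2.36516048e-01,  3.10185449e-01],
       [-3.00444616e-01, -7.71235848e-02, -9.50676067e-01]]), 't': array([-623.95570716,  -40.17856378,  378.14897321])}
```

View pics/a.png

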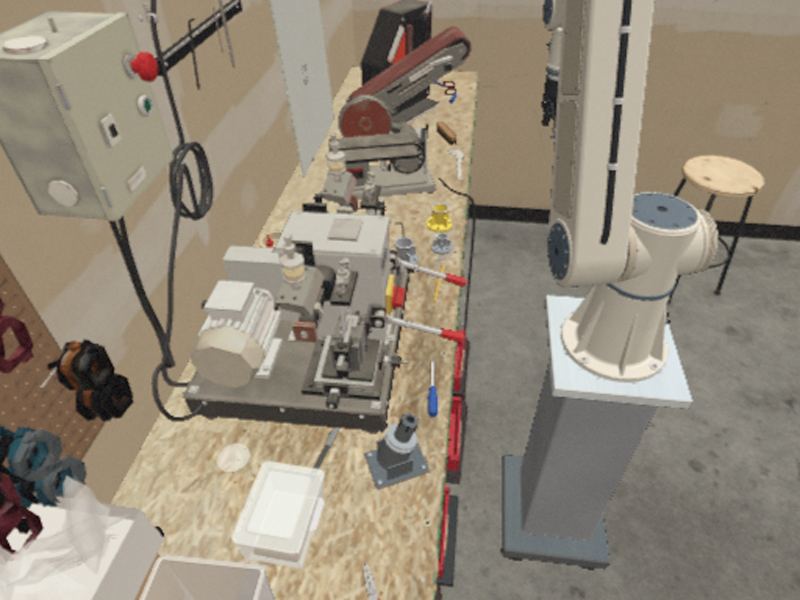

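View pics/b.png

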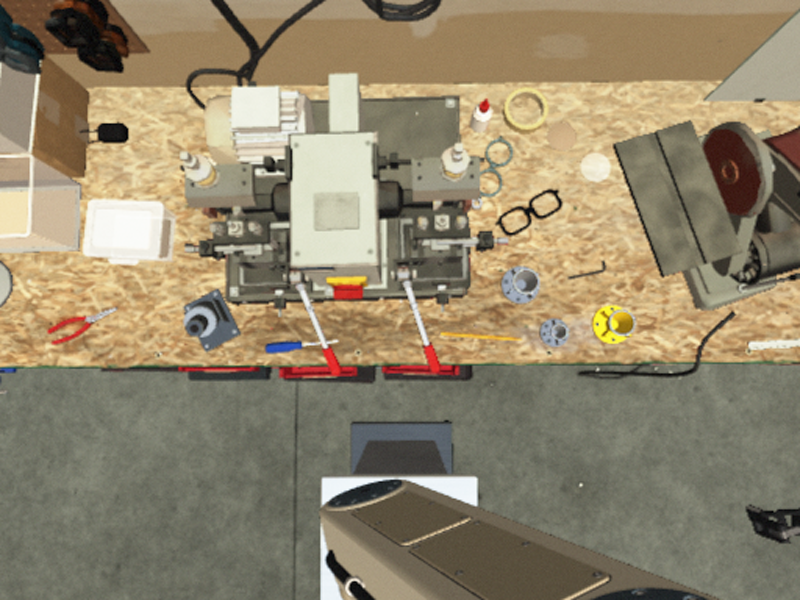

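The side view shows the holder in the rest at about (405,440). The top view shows the rest at (210,320), the large grey socket at (520,285), the small one at (555,333) and the yellow decoy at (615,323), in pixels scaled 1.5625. I'll zoom in next.

```bash
python3 - <<'E'
import cv2,numpy as np
a=cv2.imread('pics/side0.png');b=cv2.imread('pics/top0.png')
def c(i,x,y): return cv2.resize(i[y:y+50,x:x+66],(396,300),interpolation=cv2.INTER_CUBIC)
# top rest centre (134,205), top sockets (345,195); side rest (258,287), side sockets(270,155)
cv2.imwrite('pics/z.png',np.vstack([np.hstack([c(b,101,178),c(b,315,165)]),np.hstack([c(a,225,260),c(a,240,125)])]))
E
```

```text
(no output)
```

View pics/z.png

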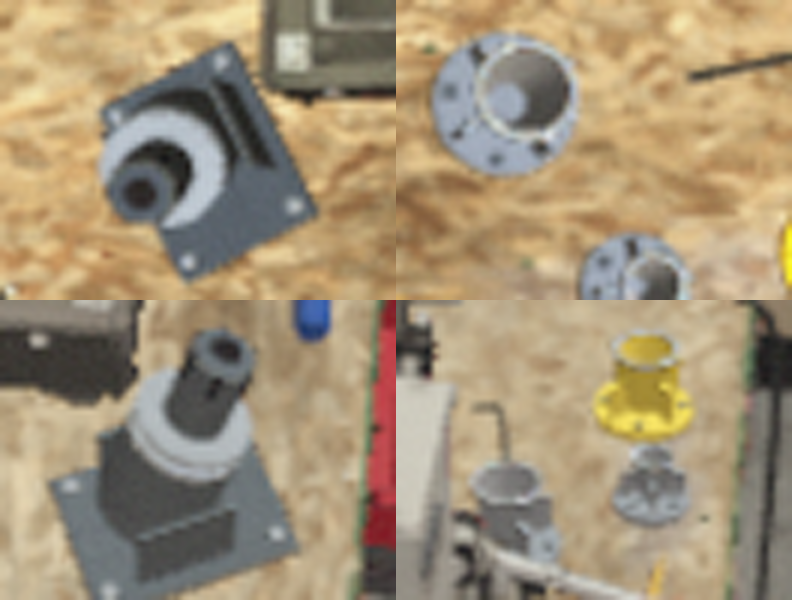

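The crops show the rest plate corners, the nose-top centre at (139,193) in the top crop and (222,52) in the side crop, and the large socket's mouth at (525,88) and foot at (505,104).

```bash
cat > h.py <<'E'
from rig import *
import numpy as np, cv2
from scipy.spatial.transform import Rotation as Ro
def ray(m,u,v):
    d=m['R'].T@np.array([(u-m['cx'])/m['fx'],(v-m['cy'])/m['fy'],1]); return -m['R'].T@m['t'],d/np.linalg.norm(d)
def atz(m,u,v,z): o,d=ray(m,u,v); return o+d*(z-o[2])/d[2]
def tri(rays):
    A=sum(np.eye(3)-np.outer(d,d) for o,d in rays); b=sum((np.eye(3)-np.outer(d,d))@o for o,d in rays); X=np.linalg.solve(A,b)
    return X,[np.linalg.norm(np.cross(X-o,d)) for o,d in rays]
def proj(m,X): c=m['R']@X+m['t']; return m['fx']*c[0]/c[2]+m['cx'],m['fy']*c[1]/c[2]+m['cy']
E
python3 - <<'E'
from h import *
np.set_printoptions(precision=2,suppress=True)
T=camera_model('top');S=camera_model('side')
p=lambda x,y,ox,oy:((x+.5)/6-.5+ox,(y+.5)/6-.5+oy)
t=lambda x,y:p(x,y,101,178)
C=[atz(T,*t(*c),8) for c in((232,42),(317,212),(187,282),(101,108))]
for c in C:print(c)
ctr=np.mean(C,0);print('rest ctr',ctr)
for a,b in((0,1),(3,2),(0,3),(1,2)):
    e=C[b]-C[a];print('edge',np.linalg.norm(e),np.degrees(np.arctan2(e[1],e[0])))
print('nose tri',tri([ray(T,*t(139,193)),ray(S,*p(222,52,225,260))]))
print('mouth',atz(T,*p(129,88,315,165),62),'foot',atz(T,*p(109,104,315,165),10),'tri',tri([ray(T,*p(129,88,315,165)),ray(S,*p(109,182,240,125))]))
print('small foot',atz(T,*p(634-396,291,315,165),8))
E
```

```text
[539.23 381.29   8.  ]
[445.24 331.92   8.  ]
[407.68 401.95   8.  ]
[503.24 452.48   8.  ]
rest ctr [473.85 391.91   8.  ]
edge 106.17214433065348 -152.28593142294486
edge 108.10094451644262 -152.13495833787852
edge 79.76496923875467 116.81915348471897
edge 79.47332806842141 118.20619741779973
nose tri (array([447.93, 380.8 , 134.45]), [np.float64(0.7746016980000605), np.float64(0.7746016980000865)])
mouth [ 543.8  -256.42   62.  ] foot [ 542.53 -256.85   10.  ] tri (array([ 542.84, -256.12,   63.33]), [np.float64(0.760070488616427), np.float64(0.7600704886164742)])
small foot [ 439.89 -323.87    8.  ]
```

Call:
step_arm(commands=[[[0, 0, -45], -0.06, 1], [[0, 0, -45], -0.06, 1], [[0, 0, -45], -0.06, 1], [[0, 0, -45], -0.055, 1], [[0, 0, 0], 0, 1]])

```text
clock: 0.78
eef_pos: [155.7, -605.2, 587.3]
tcp_rot: [-3.136, -0.001, 0.494]
contact_force: [-0.3, -0.1, -0.1]
opening: 0.999
```

```bash
cat >> h.py <<'E'
def go(target,yaw=None,n0=55):
    s=sense(); R=Ro.from_euler('xyz',s['tcp_rot']).as_matrix(); d=R.T@(np.array(target)-s['eef_pos'])
    n=int(np.ceil(np.linalg.norm(d)/n0)); print('clk',s['clock'],'pos',s['eef_pos'].round(1),'rot',s['tcp_rot'].round(4),'F',s['contact_force'].round(1),'op',round(s['opening'],3))
    print('tool d',d.round(1),'rows',n,'each',(d/n).round(1),'turn',None if yaw is None else -(yaw-s['tcp_rot'][2]))
E
python3 -c "
from h import *
go([350,-250,580],.485)"
```

```text
clk 0.775 pos [ 155.7 -605.2  587.3] rot [-3.1359e+00 -1.5000e-03  4.9440e-01] F [-0.3 -0.1 -0.1] op 0.999
tool d [ 339.6 -220.4    9. ] rows 8 each [ 42.4 -27.6   1.1] turn 0.009419755254958306
```

Call:
step_arm(commands=[[[42, -27.5, 1], 0.009, 1], [[42, -27.5, 1], 0, 1], [[42, -27.5, 1], 0, 1], [[42, -27.5, 1], 0, 1], [[42, -27.5, 1], 0, 1], [[42, -27.5, 1], 0, 1], [[42, -27.5, 1], 0, 1], [[42, -27.5, 1], 0, 1], [[26, -49, 0], 0, 1], [[26, -49, 0], 0, 1], [[26, -49, 0], 0, 1], [[26, -49, 0], 0, 1], [[26, -49, 0], 0, 1], [[26, -49, 0], 0, 1], [[26, -49, 0], 0, 1], [[26, -49, 0], 0, 1], [[26, -49, 0], 0, 1], [[0, 0, 0], 0, 1]])

```text
clock: 3.02
eef_pos: [356.3, 272.4, 570.5]
tcp_rot: [-3.121, 0.008, 0.475]
contact_force: [0.4, -0.8, -0.7]
opening: 1.001
```

```bash
python3 -c "
from h import *
go([420,366,440],.485)"
```

```text
clk 3.025 pos [356.3 272.4 570.5] rot [-3.1214  0.0081  0.4748] F [ 0.4 -0.8 -0.7] op 1.001
tool d [100.5 -51.5 130.8] rows 4 each [ 25.1 -12.9  32.7] turn -0.010193540077791385
```

Call:
step_arm(commands=[[[25, -13, 33], -0.01, 1], [[25, -13, 33], 0, 1], [[25, -13, 33], 0, 1], [[25, -13, 33], 0, 1], [[0, 0, 0], 0, 1], [[0, 0, 0], 0, 1]])

```text
clock: 3.78
eef_pos: [419.5, 364.5, 431.6]
tcp_rot: [-3.125, 0.014, 0.483]
contact_force: [-0.6, 0.2, 0.4]
opening: 1.0
```

```bash
python3 - <<'E'
from h import *
import pickle
go([420,366,440],.485)
m=camera_model('wrist'); i=grab_frame('wrist'); cv2.imwrite('pics/w1.png',i); pickle.dump(m,open('w1.pkl','wb'))
tip=np.array([447.9,380.8,134.5]);u=np.array([-.3026,-.1595,.9397])
print('tip',proj(m,tip),'flange',proj(m,tip-48*u),'fl bottom',proj(m,tip-61*u))
cv2.imwrite('pics/w1b.png',cv2.resize(i,(800,600),interpolation=cv2.INTER_CUBIC))
E
```

```text
clk 3.775 pos [419.5 364.5 431.6] rot [-3.125   0.0137  0.4827] F [-0.6  0.2  0.4] op 1.0
tool d [ 1.  -1.2 -8.4] rows 1 each [ 1.  -1.2 -8.4] turn -0.0023020279099176255
tip (np.float64(256.9386975252315), np.float64(138.12316480480348)) flange (np.float64(256.98955289905894), np.float64(111.68277738326674)) fl bottom (np.float64(257.0012303587667), np.float64(105.61151026761478))
```

View pics/w1b.png

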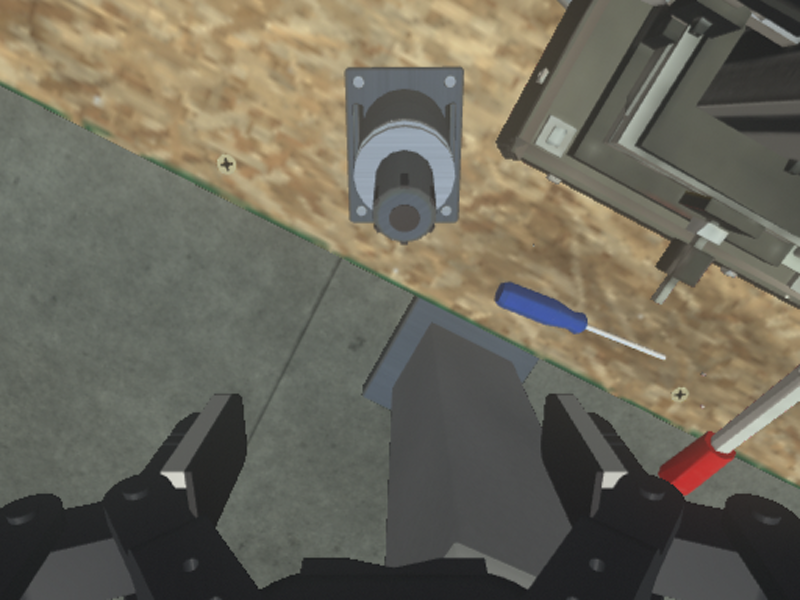

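The wrist view shows the nose tip centred at about (404,215), within 1 px of the prediction. The yaw is aligned with the lean and the approach is clear.

```bash
cat >> h.py <<'E'
def gog(g,yaw=None,n0=55):
    R=Ro.from_euler('xyz',sense()['tcp_rot']).as_matrix(); print('grasp pt now',(sense()['eef_pos']+155*R[:,2]).round(1)); go(np.array(g)-155*R[:,2],yaw,n0)
E
python3 -c "
from h import *
gog([454.4,383.1,117.5],.485)"
```

```text
grasp pt now [416.4 365.8 276.7]
clk 3.825 pos [419.5 364.5 431.7] rot [-3.1249  0.0136  0.4826] F [-0.5 -0.6  0. ] op 1.002
tool d [ 43.9   4.9 158.6] rows 3 each [14.6  1.6 52.9] turn -0.0024246355801996744
```

Call:
step_arm(commands=[[[22, 2.5, 15], -0.002, 1], [[22, 2.4, 20], 0, 1], [[0, 0, 0], 0, 1], [[0, 0, 30], 0, 1], [[0, 0, 30], 0, 1], [[0, 0, 0], 0, 1], [[0, 0, 0], 0, 1]])

```text
clock: 4.7
eef_pos: [459.0, 378.6, 346.5]
tcp_rot: [-3.122, 0.0, 0.482]
contact_force: [1.1, -0.2, -0.0]
opening: 1.002
```

```bash
python3 -c "
from h import *
gog([454.4,383.1,117.5],.485)"
```

```text
grasp pt now [457.5 381.2 191.6]
clk 4.7 pos [459.  378.6 346.5] rot [-3.1223e+00  4.0000e-04  4.8210e-01] F [ 1.1 -0.2 -0. ] op 1.002
tool d [-1.9 -1.7 74.1] rows 2 each [-0.9 -0.8 37. ] turn -0.002899170086279601
```

Call:
step_arm(commands=[[[-1, -1, 28], 0, 1], [[-1, -0.7, 26], 0, 1], [[0, 0, 0], 0, 1], [[0, 0, 12], 0, 1], [[0, 0, 8], 0, 1], [[0, 0, 0], 0, 1], [[0, 0, 0], 0, 1]])

```text
clock: 5.58
eef_pos: [458.1, 382.3, 280.8]
tcp_rot: [-3.119, -0.013, 0.482]
contact_force: [0.1, 0.6, -0.1]
opening: 0.996
```

```bash
python3 - <<'E'
from h import *
gog([454.4,383.1,117.5],.485)
i=grab_frame('wrist'); j=grab_frame('side')[240:315,210:310]
cv2.imwrite('pics/w2.png',np.hstack([cv2.resize(i[:300],(400,300)),cv2.resize(j,(400,300),interpolation=cv2.INTER_CUBIC)]))
E
```

```text
grasp pt now [458.4 386.3 125.8]
clk 5.575 pos [458.1 382.3 280.8] rot [-3.1195 -0.0132  0.4819] F [ 0.1  0.6 -0.1] op 0.996
tool d [-5.1  1.2  8.2] rows 1 each [-5.1  1.2  8.2] turn -0.003121255559101477
```

View pics/w2.png

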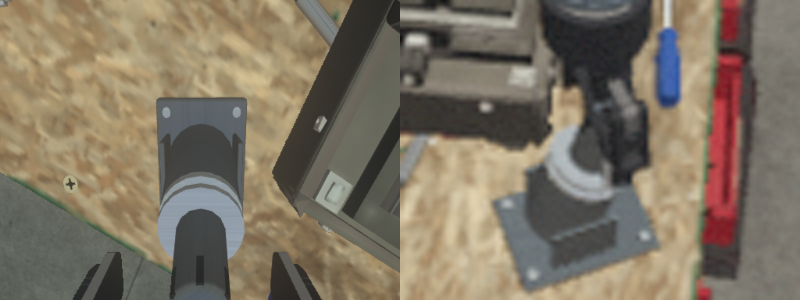

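The nose sits between the open pads, within about 2 mm of centre. I'll make a small correction and close.

Call:
step_arm(commands=[[[-4, 1.2, 6], 0, 1], [[0, 0, 1], 0, 1], [[0, 0, 0], 0, 1], [[0, 0, 0], 0, 0], [[0, 0, 0], 0, 0], [[0, 0, 0], 0, 0], [[0, 0, 0], 0, 0], [[0, 0, 0], 0, 0], [[0, 0, 0], 0, 0], [[0, 0, 0], 0, 0], [[0, 0, 0], 0, 0]], force=60)

```text
clock: 7.05
eef_pos: [455.0, 379.2, 274.0]
tcp_rot: [-3.12, -0.013, 0.482]
contact_force: [-0.7, -1.4, 1.8]
opening: 0.38
```

```bash
python3 -c "
from h import *
gog([454.4,383.1,117.5],.485)
s=sense();R=Ro.from_euler('xyz',s['tcp_rot']).as_matrix();u=np.array([-.3026,-.1595,.9397]);print('u tool',R.T@u, s['wrist_torque'])"
```

```text
grasp pt now [455.2 383.1 119. ]
clk 7.05 pos [455.  379.2 274. ] rot [-3.12   -0.0132  0.4821] F [-0.7 -1.4  1.8] op 0.38
tool d [-0.8 -0.3  1.5] rows 1 each [-0.8 -0.3  1.5] turn -0.002897214259926284
u tool [-0.32962012 -0.01940569 -0.94393702] [-2.94671456e-01  3.24193675e-02  1.03966772e-04]
```

Call:
step_arm(commands=[[[-2.6, -0.1, -7.5], 0, 0], [[-2.6, -0.1, -7.5], 0, 0], [[-2.6, -0.1, -7.5], 0, 0], [[-2.6, -0.1, -7.5], 0, 0], [[0, 0, 0], 0, 0]], force=80)

```text
clock: 7.68
eef_pos: [444.2, 373.3, 305.1]
tcp_rot: [-3.12, -0.011, 0.482]
contact_force: [0.2, 0.2, -3.5]
opening: 0.374
```

```bash
python3 -c "
from h import *
g0=np.array([455.2,383.1,119]);u=np.array([-.3026,-.1595,.9397])
gog(g0+90*u,.485)
s=sense();R=Ro.from_euler('xyz',s['tcp_rot']).as_matrix();d=s['eef_pos']+155*R[:,2]-g0;print('along',d@u,'off',d-(d@u)*u,s['wrist_torque'])"
```

```text
grasp pt now [444.3 377.1 150.1]
clk 7.675 pos [444.2 373.3 305.1] rot [-3.12   -0.0114  0.482 ] F [ 0.2  0.2 -3.5] op 0.374
tool d [-17.7  -1.3 -53.6] rows 2 each [ -8.8  -0.7 -26.8] turn -0.002991924922037037
along 33.5292492320181 off [-0.79790028 -0.67757636 -0.37348427] [-0.01123432  0.00650381  0.04545944]
```

Call:
step_arm(commands=[[[-2.6, -0.2, -8], 0, 0], [[-2.6, -0.2, -8], 0, 0], [[-2.6, -0.2, -8], 0, 0], [[-2.6, -0.2, -8], 0, 0], [[-2.6, -0.2, -8], 0, 0], [[-2.6, -0.2, -8], 0, 0], [[0, 0, -30], 0, 0], [[0, 0, 0], 0, 0]])

```text
clock: 8.68
eef_pos: [428.6, 364.6, 387.4]
tcp_rot: [-3.12, -0.012, 0.482]
contact_force: [0.3, 1.1, -3.5]
opening: 0.372
```

```bash
python3 - <<'E'
from h import *
gog([360,280,400])
i=grab_frame('wrist'); j=grab_frame('side')[225:300,210:310]
cv2.imwrite('pics/w3.png',np.hstack([cv2.resize(i[84:],(400,300)),cv2.resize(j,(400,300),interpolation=cv2.INTER_CUBIC)]))
E
```

```text
grasp pt now [428.6 368.4 232.4]
clk 8.675 pos [428.6 364.6 387.4] rot [-3.1199 -0.0117  0.4821] F [ 0.3  1.1 -3.5] op 0.372
tool d [ -99.8   42.8 -169.7] rows 4 each [-25.   10.7 -42.4] turn None
```

View pics/w3.png

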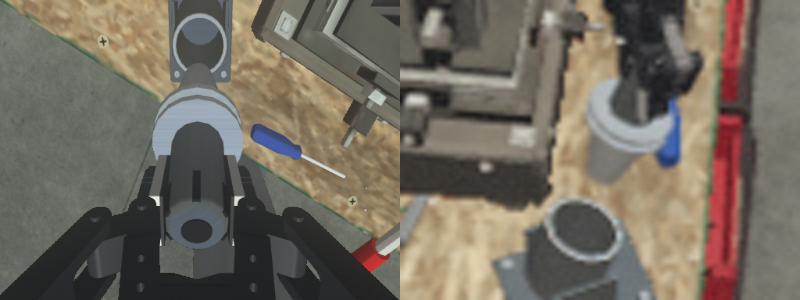

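The holder is out of the cup, held firmly and still tilted. I'll carry it across with the grip eased to 30 N, so gravity may swing it upright.

Call:
step_arm(commands=[[[-10, 4, -42], 0, 0], [[-25, 10, -42], 0, 0], [[-30, 12, -42], 0, 0], [[-30, 13, -42], 0, 0], [[0, 0, -15], 0, 0], [[0, 0, 0], 0, 0]], force=30)

```text
clock: 9.52
eef_pos: [360.6, 279.5, 562.6]
tcp_rot: [-3.124, 0.006, 0.482]
contact_force: [0.8, 0.5, -4.0]
opening: 0.377
```

```bash
python3 -c "
from h import *
gog([365,-230,425],.485,50)"
```

```text
grasp pt now [358.5 281.5 407.6]
clk 9.525 pos [360.6 279.5 562.6] rot [-3.1236  0.006   0.4823] F [ 0.8  0.5 -4. ] op 0.377
tool d [-231.6  455.8  -24.2] rows 11 each [-21.1  41.4  -2.2] turn -0.002717534355775375
```

Call:
step_arm(commands=[[[0, 0, -20], 0, 0], [[-12, 22, -4], 0, 0], [[-21, 41, -2], 0, 0], [[-21, 41, -2], 0, 0], [[-21, 41, -2], 0, 0], [[-21, 41, -2], 0, 0], [[-21, 41, -2], 0, 0], [[-21, 41, -2], 0, 0], [[-21, 41, -2], 0, 0], [[-21, 41, -2], 0, 0], [[-21, 41, -2], 0, 0], [[-21, 41, -2], 0, 0], [[-10, 20, 0], 0, 0], [[0, 0, 0], 0, 0]])

```text
clock: 11.28
eef_pos: [376.4, -242.7, 572.0]
tcp_rot: [-3.105, 0.04, 0.488]
contact_force: [-0.6, 0.6, -3.8]
opening: 0.38
```

```bash
python3 -c "
from h import *
gog([514,-271,300],.485,50)"
```

```text
grasp pt now [ 368.3 -240.5  417.2]
clk 11.275 pos [ 376.4 -242.7  572. ] rot [-3.1049  0.0397  0.4884] F [-0.6  0.6 -3.8] op 0.38
tool d [118.9  99.4 109. ] rows 4 each [29.7 24.8 27.2] turn 0.0033925614241868685
```

Call:
step_arm(commands=[[[25, 25, 5], 0, 0], [[35, 28, 5], 0, 0], [[35, 28, 10], 0, 0], [[24, 18, 30], 0, 0], [[0, 0, 30], 0, 0], [[0, 0, 30], 0, 0], [[0, 0, 0], 0, 0], [[0, 0, 0], 0, 0]])

```text
clock: 12.28
eef_pos: [529.8, -266.4, 437.9]
tcp_rot: [-3.09, 0.046, 0.493]
contact_force: [-0.2, -0.1, -3.8]
opening: 0.375
```

```bash
python3 - <<'E'
from h import *
gog([514,-271,250],.485)
i=grab_frame('wrist'); k=grab_frame('side')[75:180,210:350]; j=grab_frame('top')[130:235,300:440]
cv2.imwrite('pics/w4.png',np.vstack([cv2.resize(i[84:],(800,600))[:300,:],np.hstack([cv2.resize(x,(400,300),interpolation=cv2.INTER_CUBIC) for x in(j,k)])]))
cv2.imwrite('pics/w4w.png',i)
E
```

```text
grasp pt now [ 519.8 -262.8  283.3]
clk 12.275 pos [ 529.8 -266.4  437.9] rot [-3.0904  0.0462  0.4935] F [-0.2 -0.1 -3.8] op 0.375
tool d [-7.4  6.2 33.4] rows 1 each [-7.4  6.2 33.4] turn 0.008477727803206547
```

View pics/w4.png

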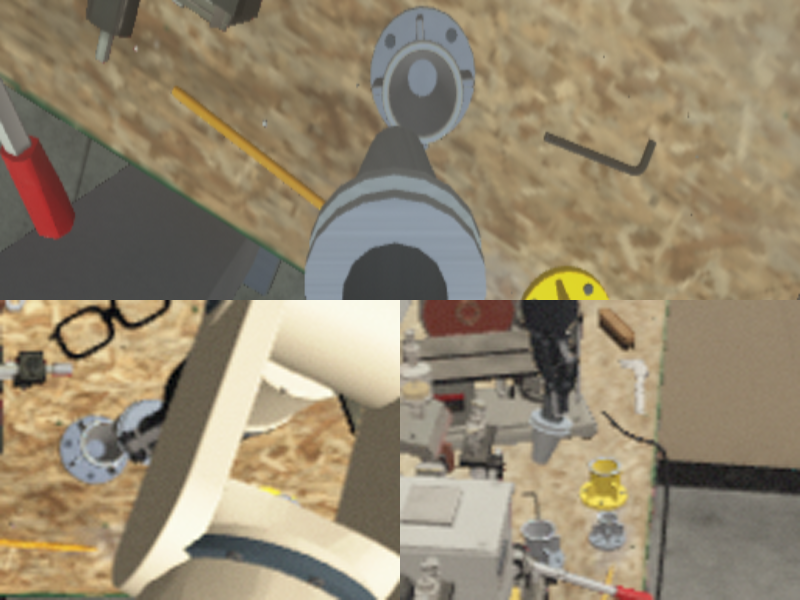

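The holder hangs still tilted. The socket mouth is at wrist pixel (271,130) and the small end at about (257,155). Next I'll work out both in the world frame.

```bash
python3 - <<'E'
from h import *
np.set_printoptions(precision=3,suppress=True)
m=camera_model('wrist');s=sense();R=Ro.from_euler('xyz',s['tcp_rot']).as_matrix()
ut=np.array([-.3296,-.0194,-.9439]);u=R@ut;g=s['eef_pos']+155*R[:,2]
e=g-96*u;fl=g-31*u
print('u',u,'tilt',np.degrees(np.arccos(u[2])),'end',e,'pix end',proj(m,e),'flange',proj(m,fl))
print('mouth wrist',atz(m,271,130,62),'pix of est mouth',proj(m,np.array([543.3,-256.3,62])))
print('toolz',R[:,2],'toolx',R[:,0],'tooly',R[:,1])
E
```

```text
u [-0.239 -0.16   0.958] tilt 16.72521267225905 end [ 542.699 -247.94   192.071] pix end (np.float64(255.33560546445105), np.float64(158.31724411612902)) flange (np.float64(254.1444364475043), np.float64(226.63507363890287))
mouth wrist [ 543.688 -260.142   62.   ] pix of est mouth (np.float64(267.56055605034237), np.float64(128.5469670954823))
toolz [-0.064  0.022 -0.998] toolx [ 0.88   0.473 -0.045] tooly [ 0.471 -0.881 -0.05 ]
```

```bash
cat >> h.py <<'E'
def goe(e,zg=96):
    s=sense();R=Ro.from_euler('xyz',s['tcp_rot']).as_matrix();u=R@np.array([-.3296,-.0194,-.9439]);g=s['eef_pos']+155*R[:,2]
    print('grasp',g.round(1),'end',(g-zg*u).round(1),'tilt',np.degrees(np.arccos(u[2])).round(1),'F',s['contact_force'].round(1),'op',round(s['opening'],3),'rot',s['tcp_rot'].round(3),'tool d',(R.T@(np.array(e)-g+zg*u)).round(1),'clk',s['clock'])
E
python3 -c "
from h import *
goe([543.5,-258.5,75])"
```

```text
grasp [ 519.7 -263.3  284. ] end [ 542.7 -247.9  192.1] tilt 16.7 F [-0.4 -0.1 -4.1] op 0.374 rot [-3.092  0.045  0.493] tool d [  1.   15.5 116.5] clk 12.425
```

Call:
step_arm(commands=[[[0, 8, 15], 0.004, 0], [[0, 7, 20], 0.004, 0], [[0, 0, 20], 0, 0], [[0, 0, 20], 0, 0], [[0, 0, 10], 0, 0], [[0, 0, 0], 0, 0], [[0, 0, 0], 0, 0]])

```text
clock: 13.3
eef_pos: [531.7, -281.0, 347.6]
tcp_rot: [-3.094, 0.045, 0.482]
contact_force: [-0.1, -0.5, -4.1]
opening: 0.372
```

```bash
python3 - <<'E'
from h import *
goe([543.5,-258.5,66])
m=camera_model('wrist');i=grab_frame('wrist'); k=grab_frame('side')[110:173,235:319]
print('mouth est pix',proj(m,np.array([543.5,-258.5,62])))
cv2.imwrite('pics/w5.png',np.hstack([cv2.resize(i[50:350,106:406],(400,400)),cv2.resize(k,(400,400*63//84),interpolation=cv2.INTER_CUBIC)[:300].repeat(1,0) if 0 else cv2.resize(k,(400,400))]))
E
```

```text
grasp [ 522.1 -277.7  192.9] end [ 545.3 -262.7  101. ] tilt 16.7 F [-0.1 -0.5 -4.1] op 0.372 rot [-3.094  0.045  0.482] tool d [ 1.9 -2.9 35.1] clk 13.3
mouth est pix (np.float64(251.1550817597408), np.float64(144.57658281414163))
```

View pics/w5.png

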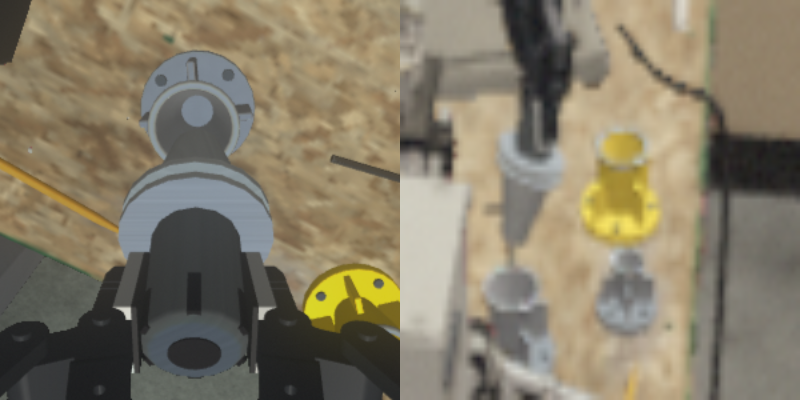

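The mouth centre is at crop (194,125), within 1 px of the prediction. The holder is centred on the same column, so I'll lower it into the mouth.

Call:
step_arm(commands=[[[1, -1, 14], 0, 0], [[1, -0.5, 14], 0, 0], [[0, 0, 8], 0, 0], [[0, 0, 5], 0, 0], [[0, 0, 0], 0, 0], [[0, 0, 0], 0, 0]], force=30)

```text
clock: 14.15
eef_pos: [530.4, -277.5, 304.6]
tcp_rot: [-3.095, 0.044, 0.482]
contact_force: [0.1, 0.1, -3.5]
opening: 0.372
```

```bash
python3 -c "
from h import *
goe([543.5,-258.5,45])"
```

```text
grasp [ 521.  -274.3  149.9] end [ 544.4 -259.4   58. ] tilt 16.8 F [ 0.1  0.1 -3.5] op 0.372 rot [-3.095  0.044  0.482] tool d [ 0.2 -0.6 13. ] clk 14.15
```

Call:
step_arm(commands=[[[0, 0, 6], 0, 0], [[0, 0, 6], 0, 0], [[3, 0, 1], 0, 0], [[3, 0, 1], 0, 0], [[3, 0, 1], 0, 0], [[3, 0, 1], 0, 0], [[0, 0, 0], 0, 0]], force=20)

```text
clock: 15.02
eef_pos: [540.2, -272.0, 287.9]
tcp_rot: [-3.096, 0.047, 0.483]
contact_force: [-2.8, -1.8, -4.7]
opening: 0.372
```

```bash
python3 -c "
from h import *
goe([543.5,-258.5,45]);gog([543.5,-258.5,112])"
```

```text
grasp [ 530.5 -269.2  133.2] end [ 553.7 -254.4   41.2] tilt 16.6 F [-2.8 -1.8 -4.7] op 0.372 rot [-3.096  0.047  0.483] tool d [-11.1  -1.3  -3.2] clk 15.025
grasp pt now [ 530.5 -269.2  133.2]
clk 15.025 pos [ 540.2 -272.   287.9] rot [-3.0962  0.0469  0.4834] F [-2.8 -1.8 -4.7] op 0.372
tool d [17.4 -2.5 20.5] rows 1 each [17.4 -2.5 20.5] turn None
```

Call:
step_arm(commands=[[[3, -0.4, 2], 0, 0], [[3, -0.4, 2], 0, 0], [[3, -0.4, 2], 0, 0], [[0, 0, 0], 0, 0]], force=20)

```text
clock: 15.52
eef_pos: [543.3, -270.0, 283.0]
tcp_rot: [-3.097, 0.062, 0.487]
contact_force: [-3.0, -3.8, -5.3]
opening: 0.378
```

```bash
python3 -c "
from h import *
gog([543.5,-258.5,112])"
```

```text
grasp pt now [ 531.6 -268.3  128.5]
clk 15.525 pos [ 543.3 -270.   283. ] rot [-3.0967  0.0616  0.4869] F [-3.  -3.8 -5.3] op 0.378
tool d [16.1 -2.4 15.6] rows 1 each [16.1 -2.4 15.6] turn None
```

Call:
step_arm(commands=[[[0, 0, 0], 0, 0.5], [[0, 0, 0], 0, 0.5], [[0, 0, 0], 0, 0.5], [[0, 0, 0], 0, 0.5], [[0, 0, 0], 0, 0.5]])

```text
clock: 16.15
eef_pos: [544.8, -269.8, 284.2]
tcp_rot: [-3.099, 0.058, 0.486]
contact_force: [0.5, 0.1, -0.7]
opening: 0.498
```

```bash
python3 - <<'E'
from h import *
gog([543.5,-258.5,112])
i=grab_frame('wrist'); k=grab_frame('side')[110:173,235:319]
cv2.imwrite('pics/w6.png',np.hstack([cv2.resize(i[50:350,106:406],(400,400)),cv2.resize(k,(400,400))]))
E
```

```text
grasp pt now [ 533.8 -268.2  129.7]
clk 16.15 pos [ 544.8 -269.8  284.2] rot [-3.0991  0.0581  0.4864] F [ 0.5  0.1 -0.7] op 0.498
tool d [14.1 -3.3 17. ] rows 1 each [14.1 -3.3 17. ] turn None
```

View pics/w6.png

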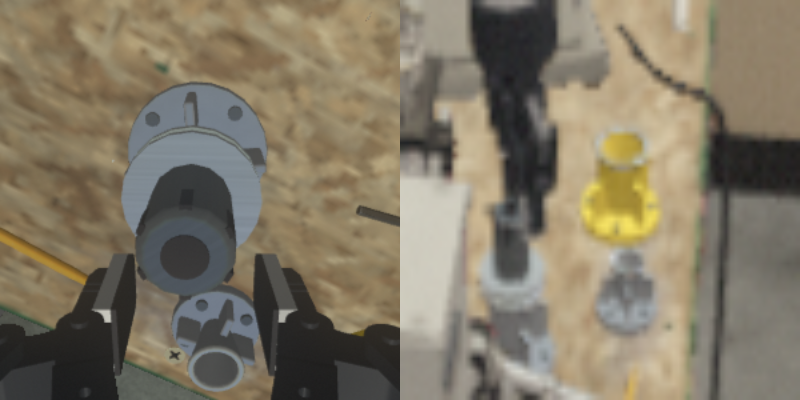

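The holder dropped in and looks upright and seated: nose top at wrist crop (185,257), flange just above the mouth. I'll open fully, back away, and then check it by numbers.

Call:
step_arm(commands=[[[0, 0, 0], 0, 1], [[0, 0, 0], 0, 1], [[0, 0, 0], 0, 1], [[0, 0, -15], 0, 1], [[0, 0, -30], 0, 1], [[0, 0, -40], 0, 1], [[-25, 10, -45], 0, 1], [[-25, 10, -45], 0, 1], [[0, 0, 0], 0, 1], [[0, 0, 0], 0, 1]])

```text
clock: 17.5
eef_pos: [521.9, -313.3, 471.9]
tcp_rot: [-3.102, 0.057, 0.487]
contact_force: [0.1, 0.2, -0.0]
opening: 0.998
```

```bash
python3 - <<'E'
from h import *
s=sense();print(s['eef_pos'],s['contact_force'])
m=camera_model('wrist');S=camera_model('side')
for z in(16+65,129):print(z,proj(m,np.array([543.5,-258.5,z])),proj(S,np.array([543.5,-258.5,z])))
i=grab_frame('wrist'); k=grab_frame('side')[110:173,235:319]
u,v=map(int,proj(m,np.array([543.5,-258.5,105])));u0=max(0,min(u-75,362));v0=max(0,min(v-75,234));print(u0,v0)
cv2.imwrite('pics/w7.png',np.hstack([cv2.resize(i[v0:v0+150,u0:u0+150],(400,400),interpolation=cv2.INTER_CUBIC),cv2.resize(k,(400,300),interpolation=cv2.INTER_CUBIC)[:300] if 0 else cv2.resize(k,(400,400),interpolation=cv2.INTER_CUBIC)]))
E
```

```text
[ 521.8528538  -313.28642399  471.93777049] [ 0.12088088  0.17830118 -0.02026723]
81 (np.float64(230.05335117604895), np.float64(95.10277703586034)) (np.float64(257.4751972351307), np.float64(151.20704820821115))
129 (np.float64(224.7801305017985), np.float64(100.1295974272222)) (np.float64(257.4132340508247), np.float64(141.83998128272407))
152 22
```

View pics/w7.png

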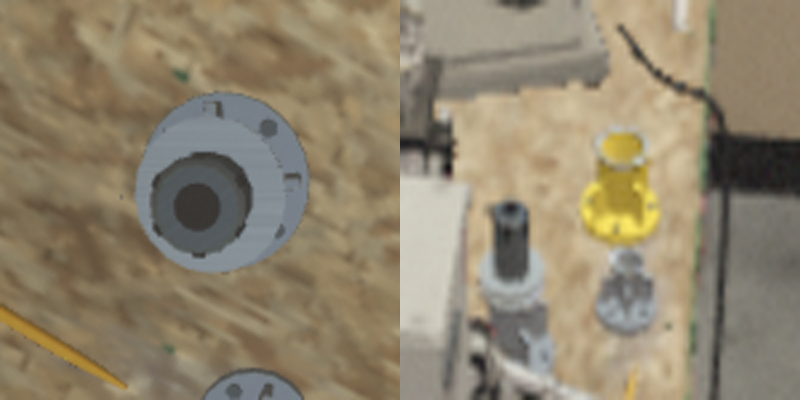

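```bash
python3 -c "
from rig import *
print(sense()['clock'],sense()['contact_force'],sign_off())"
```

```text
the job is handed in; nothing more can be done
17.6 [-0.09417376  0.09249011  0.29414489] None
```

The tool holder is standing upright in the large grey socket, released, and the job is handed in at 17.6 s on the robot's clock. The hand-in gives no verdict, so this rests on my own last checks.

I gripped the nose with the jaws across the lean and pulled it out along the cup's axis. I then carried it past the front of the machine and lowered the tilted taper into the socket's mouth. Pushing it sideways to right it did not work: the holder hardly turned in the pads. I let go at that point, and it dropped into the sleeve and stood up by itself.

Last checks, after backing the gripper off about 190 mm:
- **Position and tilt:** in the wrist picture, the nose top and flange centres were within about 1.5 px of where a seated, upright holder should appear.
- **Height:** in the side picture, the nose top was about 1 px lower than predicted, so it is not standing proud.
- **Contact:** force on the arm was about 0.3 N or less.

The estimates of the socket's position from the top and wrist cameras disagreed by up to about 4 mm. I used a value between them, and a closer wrist picture agreed with it to about 1 px. I did not press down on the holder to test the seating.

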